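# Swing the inspection mirror onto the taped chair leg and hold it

## Task

An offcut left standing on the sight board blocks the camera's view of the swivelling mirror: put it in the green offcut tray and let go of it. Then take the mirror by its yellow pin, turn it against its spring until the camera sees the orange-taped leg (not the blue one) in the middle of the mirror - the red sight needle then points at that leg - and finish while still holding the pin with the gripper, the mirror kept still at that angle. Leave the other things on the bench where they are.

Things in the scene. Friction and masses are not known exactly. Their poses are not given: they have to be found in the camera images.
- board: The sight board, fixed: a brown plank 120 x 400 mm, 15 mm thick, with the black camera (56 mm wide, top 143 mm above the bench) on a stand at one end and the swivelling mirror at the other. Origin on the bench right under the mirror's upright axis; +y along the plank to the camera, z up. The plank spans x -60 to 60, y -65 to 335 mm.
- axis (a point): Point on the mirror's upright turning axis at the middle of its glass face, 115 mm above the bench; axes as the board's. The glass is 82 x 72 mm in a black frame 92 x 82 mm whose top is 156 mm above the bench; the frame stands 9 mm thick behind the axis.
- lens (a point): Middle of the camera's lens, 115 mm above the bench, 230 mm from the axis; the camera looks straight from here at the middle of the mirror.
- mirror: The swivelling mirror, turning about its upright axis. Origin on the bench under that axis; +y is the way the glass faces, z up. At rest (a stop) it faces the camera squarely; it turns clockwise seen from above, up to 1.35 rad. Turning it by a sends the camera's line of sight 2a clockwise. Return spring 0.09 N m at rest plus 0.25 N m per rad (1.3 to 6 N at the pin); released, it swings back.
- needle (a joint): Angle of the reflected line of sight (and of the red needle), rad, clockwise seen from above from the direction axis-to-lens; always twice the mirror's angle. 0 at rest, up to 2.7.
- pin (a point): Grip point of the mirror's upright yellow pin: round, 14 mm diameter, 164 to 210 mm above the bench, on an aluminium arm (22 mm wide, top at 164 mm) reaching out behind the mirror's back. This point: on its centre line 190 mm above the bench, 70 mm from the mirror's axis. It moves with the mirror on a level circle about that axis; at rest it lies straight opposite the camera.
- sight (a point): The camera's reflected line of sight: origin on the mirror's axis 115 mm above the bench, +x points level the way the camera now sees by way of the mirror. A red needle 92 mm long, 50 mm above the bench under the mirror, geared to turn twice as far as the mirror, points the same way.
- orange_leg: Chair leg blank fixed upright to the bench, wrapped in orange tape: pale wood 55 x 55 mm, 185 mm tall, on a dark foot 90 x 90 x 30 mm. Origin under its middle on the bench, z up.
- orange_leg_tape (a point): Centre of the orange tape band (45 mm high, all round the leg), on the leg's centre line 115 mm above the bench.
- blue_leg: The same kind of leg with blue tape, the wrong one; origin under its middle on the bench. The two legs may stand either way round.
- offcut: Loose offcut, pale square wooden block 45 x 45 x 130 mm, about 0.13 to 0.25 kg, standing on end on the sight board (its foot 15 mm above the bench) between camera and mirror. Origin at the centre of its foot, z along its length, x and y square to its side faces.
- offcut_mid (a point): Middle of the offcut, 65 mm along z from its foot.
- tray: Green open offcut tray, fixed: 200 (x) x 160 (y) mm outside, 40 mm high, walls and floor 6 mm, empty. Origin at the centre of its underside, on the bench.
- plane: Wooden hand plane, 200 x 55 mm, 70 mm high, loose; origin under its middle. Leave alone.
- mallet: Wooden mallet lying down, 300 mm long, 60 mm high, loose; origin under its handle, 130 mm from the head's middle, head to +x. Leave alone.
- tape_measure: Green tape measure, 70 x 35 x 62 mm, loose; origin under its middle. Leave alone.
- glue: Glue bottle, 56 mm diameter, 150 mm tall, loose; origin under its middle. Leave alone.
- try_square: Try square lying flat: dark wooden stock 25 x 110 x 20 mm, steel blade reaching 170 mm to +x; loose; origin under the stock. Leave alone.
- sanding_block: Cork sanding block 100 x 65 x 36 mm, loose; origin under its middle. Leave alone.
There are look-alikes about, which are no part of the job. Leave any purple look-alike of the offcut alone.

How it is judged:
On the way, in this order (a step that is already met when the one before it is completed fails the run):
1. the offcut lies or stands in the tray, released (x of offcut_mid in the frame of tray between -0.09 and 0.09 m and y of offcut_mid in the frame of tray between -0.07 and 0.07 m and z of offcut_mid in the frame of tray below 0.09 m and contact force between the fingers and offcut below 0.05 N and linear speed of offcut below 0.03 m/s), for 0.2 s.
2. the gripper holds the mirror still where the camera sees the orange tape in its middle (y of orange_leg_tape in the frame of sight between -0.025 and 0.025 m and x of orange_leg_tape in the frame of sight above 0.05 m and angular speed of mirror below 0.08 rad/s and distance between the grasp point and pin below 0.04 m and contact force between the fingers and mirror above 0.5 N), for 0.5 s.
At the end, for the whole second after the job is handed in: Line of sight off the mirror passes within 25 mm of the orange leg's centre line, mirror still (under 0.08 rad/s), fingers hold it with over 0.5 N, the grasp within 40 mm of the pin point, the released offcut at rest in the tray (middle within 90 x 70 mm of its centre, below 90 mm) (all of step 1 and all of step 2); the arm keeps its last pose, push and grip.
It fails at once if a loose thing other than the offcut is moved more than 30 mm (distance of any of plane, mallet, tape_measure, glue, try_square, sanding_block from where it was at the start of the episode above 0.03 m).
It also fails if it takes over 58 s, if anything falls off the work surface, if the arm or the gripper's body presses on something with over 40 N, if the wrist force passes 120 N, or if a joint passes its speed limit or range.

## Robot

A 6-joint arm with a two-finger parallel gripper is mounted at the origin on the work surface. World frame = base frame: x ahead of the robot, y to its left, z up, the work surface at z = 0. Lengths are in m, angles in rad, forces in N, time in s.
With the tool pointing down it reaches from about 0.35 to 0.775 m from the base axis. Payload 7.3 kg.
Tool frame: the origin (TCP) lies where the fingers leave the gripper's body, on its centre line; the fingertips stand 66 mm ahead of it and the grasp point (between the pads) lies ahead of it (grip_point_offset is the z of the grasp point in the tool frame, in m); z points along the fingers, y is the line along which they close (so a half turn about z gives the same grasp; the last joint's range is limited). The gripper opens to 92 mm and grips with 3 to 60 N. Pads are 19 mm wide; open, the fingers measure 130 mm over their backs; the gripper's body (75 mm by 190 mm) begins 47 mm behind the grasp point.
Start: joints at [1.111, 0.342, 1.524, -0, 1.275, -0.146], TCP at [0.162, 0.499, 0.292] pointing down, gripper open.
Joint ranges: [-2.53, 2.53], [-0.77, 2.02], [0.04, 2.7], [-1, 4.14], [0.28, 2.66], [-3.11, 3.11]. Speed limits (rad/s): [2.57, 2.57, 3.14, 3.14, 3.14, 3.14].

## Interface

Orientations are given as a unit quaternion [x, y, z, w].
In Python, from cell import * gives the robot as it stands.
- The arm moves only by the tool play_rows, never from a script. Its argument "rows" is a list that holds one entry, the list of rows, each a list of 7 numbers: the shift along the tool's x, y, z in m, then the turn, a rotation vector about the tool's x, y, z in rad, then the finger opening in m, from 0 to 0.0918. In form: [[[x, y, z, wx, wy, wz, gripper], ...]]. A call has 1 to 12 rows; each row is the pose to reach, as a shift and turn from the pose commanded when the call began, along the tool's axes at that moment; what a row does not reach only later rows make up. A row lasts 1/8 s, in which the tool goes at most 62.5 mm and 10.7 degrees, less where a joint would pass 70% of its speed; a pose out of reach is approached as far as the arm can. A call with a gripper value outside its range is refused whole. The fingers move at their own pace and stop on an object; the grip force is fixed at half the most. Time passes only in rows, so rows that repeat a pose let the fingers close. It gives the time, the measured TCP pose, the force, the opening and the grip force at its end, in the units of the state.
- observe(): the state, without advancing time (a new reading comes with each control period).
- snapshot(name): name is "scene" or "side" or "wrist"; returns a dict with "pixels" (384x512x3 uint8, blue, green, red), "fovy" (degrees; the focal length in pixels is half the picture's height over the tangent of half this angle, whatever the lens; pixels are square), "cx", "cy" (the principal point, pixels), "T" (4x4, takes a point from camera to world coordinates); the wrist camera has in their place "tool_from_camera" (4x4, takes a point from camera to tool coordinates, whose origin is the TCP and whose axes are the flange's). Camera axes: x right, y down, z forward; pixel columns grow to the right and rows downward; lengths in m; the calibration is good to about 2 mm. A picture is of the moment at which its call begins: read the wrist's pose just before it. There is no depth.
- close_job(): hands the job in; it is judged then, once.
The state is a dict: "time_s": time; "q": joint angles; "dq": joint speeds; "tau": joint torques, N m; "tcp_pos": TCP position; "orientation": TCP orientation; "wrist_force": force on the tool from outside, world axes, zero at the start; "wrist_torque": the same for the moment, N m; "gripper_width": opening from 0.0 (shut) to 1.0 (fully open); "gripper_force": force on a finger pad.
Only numpy, scipy, OpenCV 4.12 (cv2) and the standard library are available. Lean on these libraries where they do the work, as an engineer would, in place of code of your own. Each camera call takes 0.05 s, during which the arm holds its last target. There are 200 camera calls.

## Working session

There is one attempt and no reset: what is moved stays moved. The work goes in short steps, Python scripts to look and compute and a tool call to move; the robot and the scene stay as the last step left them, time stands still between calls to the robot, and variables do not carry over. Pictures are saved under pics/ and viewed, at most 10 in all, crops included, and the job is handed in when it is done.

Besides the shell and the picture viewer there is one more tool, called as name(argument=value, ...), one argument or row to a line, values as JSON. play_rows: Moves the arm, as the interface text tells. Its arguments: {"type":"object","properties":{"rows":{"type":"array","items":{"type":"array","items":{"type":"array","items":{"type":"number"}}}}},"required":["rows"]}

```bash
mkdir -p pics; ls
python3 - <<'E'
from cell import *
import cv2,pickle
s=observe();print({k:s[k] for k in('time_s','tcp_pos','orientation','gripper_width','wrist_force')}); print([k for k in s])
for n in('scene','side'):
    p=snapshot(n);pickle.dump(p,open(f'pics/{n}0.pkl','wb'));cv2.imwrite(f'pics/{n}0.png',p['pixels']);print(p['fovy'],p['cx'],p['cy'],p['T'])
E
```

```text
pics
{'time_s': 0.0, 'tcp_pos': array([0.16188915, 0.49909306, 0.29155676]), 'orientation': array([ 1.56259802e-01,  9.87715691e-01, -7.31942556e-04, -2.28563236e-04]), 'gripper_width': 1.0004335454788509, 'wrist_force': array([0.1020857 , 0.18179983, 0.59604869])}
['time_s', 'q', 'dq', 'tau', 'tcp_pos', 'orientation', 'wrist_force', 'wrist_torque', 'gripper_force', 'gripper_width']
51.459143556703964 257.2190052270605 192.67682763703218 [[ 0.41862079  0.74336361 -0.52169645  1.19161544]
 [ 0.9081204  -0.34808152  0.23271569 -0.29665316]
 [-0.00860052 -0.57118281 -0.82077782  1.13393788]
 [ 0.          0.          0.          1.        ]]
47.169652296714474 251.38817525601678 194.18325341044618 [[ 0.92013112 -0.23248936  0.31513079  0.11415981]
 [-0.39152725 -0.56272717  0.72804158 -1.11600344]
 [ 0.00807074 -0.79327601 -0.6088087   1.0470616 ]
 [ 0.          0.          0.          1.        ]]
```

View pics/scene0.png

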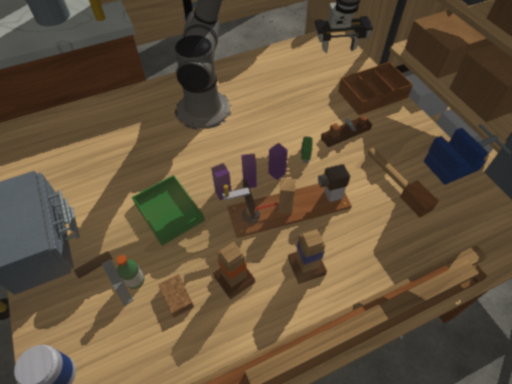

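View pics/side0.png

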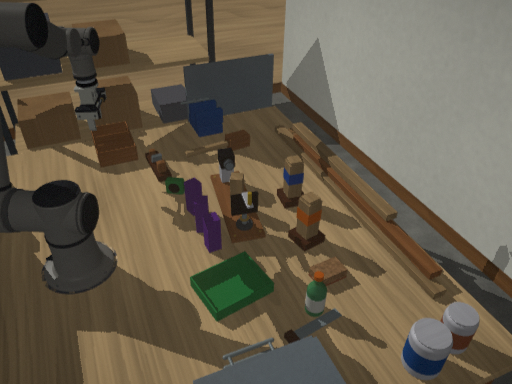

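```bash
python3 -c "
import cell;print([n for n in dir(cell) if n[0]!='_']);print(getattr(cell,'grip_point_offset',None))"
```

```text
['IKError', 'close_job', 'grip_point_offset', 'observe', 'snapshot']
0.0467
```

Scene view: the offcut candidates are the pale block at (287,192) on the brown board, and three purple blocks at (221,182), (249,170), (278,162). The pale one fits, because it stands between the mirror (250,205) and the camera (335,182). The orange leg is at (235,265), the blue leg at (312,250), and the tray at (168,210). I'll enlarge to confirm and measure.

Run:
```python
import cv2,pickle
a=pickle.load(open('pics/scene0.pkl','rb'))['pixels'];b=pickle.load(open('pics/side0.pkl','rb'))['pixels']
cv2.imwrite('pics/c1.png',cv2.resize(a[150:300,200:360],None,fx=4,fy=4,interpolation=2))
cv2.imwrite('pics/c2.png',cv2.resize(b[140:280,175:335],None,fx=4,fy=4,interpolation=2))
```

```text
(no output)
```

View pics/c1.png

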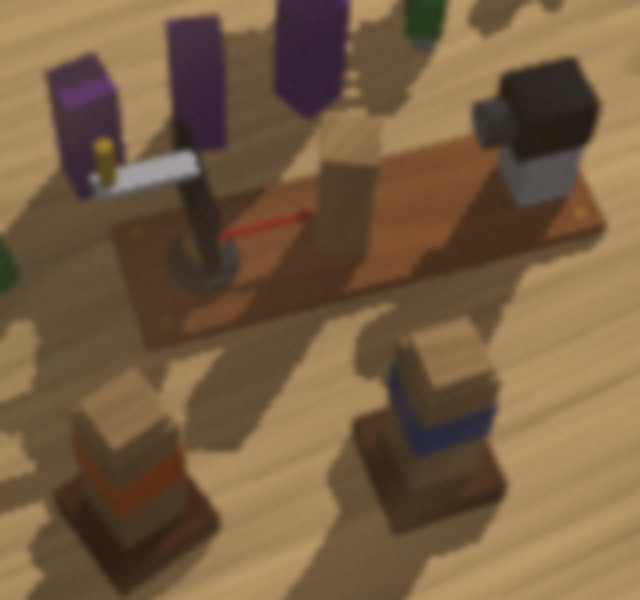

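View pics/c2.png

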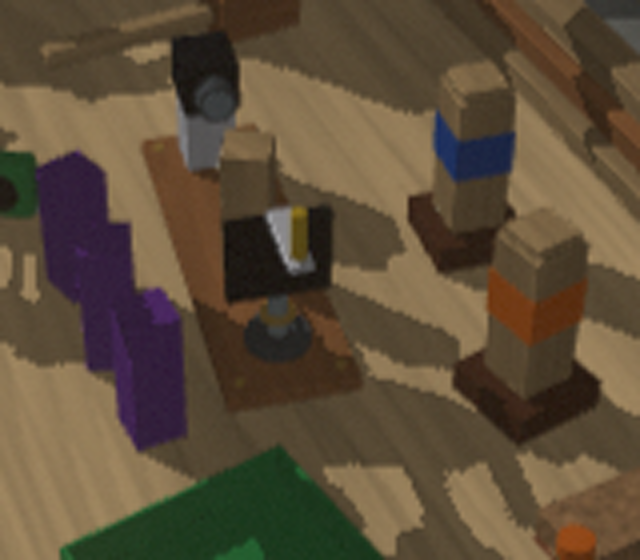

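Both crops confirm it: the pale block stands on the board (scene crop top ~(350,138), side crop ~(248,150)). The purple ones stand off the board, and the orange leg is the one nearer the mirror's back end. Now measuring.

```bash
cat > h.py <<'E'
import numpy as np,pickle,cv2
def ray(p,u,v):
    f=p['pixels'].shape[0]/2/np.tan(np.radians(p['fovy'])/2)
    return p['T'][:3,3],p['T'][:3,:3]@np.array([(u-p['cx'])/f,(v-p['cy'])/f,1])
def at(p,u,v,z):
    o,d=ray(p,u,v);return o+d*(z-o[2])/d[2]
def load(n):return pickle.load(open(f'pics/{n}.pkl','rb'))
A,B=load('scene0'),load('side0')
a=lambda u,v,z:at(A,200+u/4,150+v/4,z)
b=lambda u,v,z:at(B,175+u/4,140+v/4,z)
E
python3 - <<'E'
from h import *
np.set_printoptions(precision=3,suppress=True)
def show(n,f,pts,z):
    P=np.array([f(*p,z) for p in pts]);print(n,P[:,:2].tolist() and P[:,:2].round(3).tolist(),'mean',P.mean(0)[:2],'edges',np.linalg.norm(np.roll(P,-1,0)-P,axis=1),'ang',np.degrees(np.arctan2(*(P[1]-P[0])[[1,0]])))
show('boardS',a,[(112,227),(148,348),(604,225)],.015)
show('boardD',b,[(143,142),(232,410),(360,382)],.015)
show('pinS',a,[(105,143)],.21);show('pinD',b,[(299,210)],.21)
show('offS',a,[(325,112),(382,117),(378,165),(318,160)],.145)
show('offD',b,[(225,133),(268,130),(275,155),(224,157)],.145)
show('orS',a,[(130,368),(175,415),(122,447),(78,405)],.185)
show('orD',b,[(543,208),(585,232),(545,250),(497,230)],.185)
show('blS',a,[(472,318),(497,368),(430,385),(407,335)],.185)
show('camS',a,[(565,60),(598,105),(555,155),(505,75)],.143)
show('purp1S',a,[(46,72),(95,55),(120,95),(65,107)],.13)
show('orfootS',a,[(55,490),(125,592),(218,522)],.0)
show('orfootS',a,[(55,490),(125,592),(218,522)],.03)
I=lambda f:None
show('trayS',lambda u,v,z:at(A,u,v,z),[(133,208),(173,177),(203,213),(164,241)],.04)
show('trayD',lambda u,v,z:at(B,u,v,z),[(191,285),(244,254),(272,284),(221,314)],.04)
E
```

```text
boardS [[0.491, -0.092], [0.609, -0.109], [0.663, 0.281]] mean [0.588 0.026] edges [0.119 0.394 0.41 ] ang -8.478227919788523
boardD [[0.544, 0.296], [0.486, -0.104], [0.6, -0.114]] mean [0.544 0.026] edges [0.405 0.114 0.415] ang -98.22056687809884Traceback (most recent call last):
  File "<stdin>", line 7, in <module>
  File "<stdin>", line 4, in show
IndexError: index 1 is out of bounds for axis 0 with size 1
```

Run:
```python
from h import *
def show(n,f,pts,z):
    P=np.array([f(*p,z) for p in pts]);Q=np.roll(P,-1,0)
    print(n,P[:,:2].round(3).tolist(),'mean',P.mean(0)[:2].round(3),'edges',np.linalg.norm(Q-P,axis=1).round(3),'ang',np.degrees(np.arctan2(*(Q-P)[0][[1,0]])).round(1))
show('pinS',a,[(105,143)],.21);show('pinD',b,[(299,210)],.21)
show('offS',a,[(325,112),(382,117),(378,165),(318,160)],.145)
show('offD',b,[(225,133),(268,130),(275,155),(224,157)],.145)
show('orS',a,[(130,368),(175,415),(122,447),(78,405)],.185)
show('orD',b,[(543,208),(585,232),(545,250),(497,230)],.185)
show('blS',a,[(472,318),(497,368),(430,385),(407,335)],.185)
show('camS',a,[(565,60),(598,105),(555,155),(505,75)],.143)
show('purp1S',a,[(46,72),(95,55),(120,95),(65,107)],.13)
show('orfootS',a,[(55,490),(125,592),(218,522)],.03)
show('trayS',lambda u,v,z:at(A,u,v,z),[(133,208),(173,177),(203,213),(164,241)],.04)
show('trayD',lambda u,v,z:at(B,u,v,z),[(191,285),(244,254),(272,284),(221,314)],.04)
```

```text
pinS [[0.545, -0.105]] mean [ 0.545 -0.105] edges [0.] ang 0.0
pinD [[0.546, -0.105]] mean [ 0.546 -0.105] edges [0.] ang 0.0
offS [[0.544, 0.074], [0.567, 0.112], [0.606, 0.088], [0.583, 0.049]] mean [0.575 0.081] edges [0.044 0.046 0.046 0.046] ang 58.6
offD [[0.563, 0.104], [0.6, 0.094], [0.591, 0.055], [0.549, 0.07]] mean [0.576 0.081] edges [0.039 0.039 0.045 0.037] ang -15.4
orS [[0.706, -0.155], [0.751, -0.141], [0.757, -0.182], [0.717, -0.196]] mean [ 0.733 -0.168] edges [0.046 0.041 0.043 0.043] ang 16.8
orD [[0.743, -0.148], [0.759, -0.189], [0.718, -0.197], [0.695, -0.159]] mean [ 0.729 -0.173] edges [0.043 0.042 0.044 0.05 ] ang -69.1
blS [[0.77, 0.071], [0.81, 0.067], [0.802, 0.021], [0.762, 0.025]] mean [0.786 0.046] edges [0.04  0.047 0.04  0.047] ang -5.5
camS [[0.578, 0.271], [0.627, 0.27], [0.654, 0.215], [0.571, 0.22]] mean [0.607 0.244] edges [0.049 0.061 0.083 0.051] ang -0.5
purp1S [[0.404, -0.105], [0.404, -0.062], [0.45, -0.06], [0.443, -0.104]] mean [ 0.425 -0.083] edges [0.042 0.046 0.045 0.039] ang 89.4
orfootS [[0.697, -0.221], [0.791, -0.204], [0.771, -0.122]] mean [ 0.753 -0.182] edges [0.095 0.084 0.124] ang 10.4
trayS [[0.38, -0.38], [0.313, -0.222], [0.495, -0.179], [0.539, -0.324]] mean [ 0.432 -0.276] edges [0.171 0.186 0.152 0.169] ang 112.7
trayD [[0.297, -0.25], [0.491, -0.191], [0.52, -0.339], [0.344, -0.382]] mean [ 0.413 -0.29 ] edges [0.202 0.15  0.182 0.14 ] ang 16.8
```

```bash
cat >> h.py <<'E'
from scipy.spatial.transform import Rotation as R
def delta(pos,yaw,s):
    """shift & rotvec in tool axes from state s to TCP pos, pointing down, closing axis at yaw deg (mod 180)"""
    R0=R.from_quat(s['orientation']).as_matrix();best=None
    for k in(0,180):
        y=np.radians(yaw+k);Y=np.array([np.cos(y),np.sin(y),0]);Z=np.array([0,0,-1.]);T=np.c_[np.cross(Y,Z),Y,Z]
        rv=R.from_matrix(R0.T@T).as_rotvec()
        if best is None or np.linalg.norm(rv)<np.linalg.norm(best):best=rv
    return np.r_[R0.T@(np.array(pos)-s['tcp_pos']),best].round(4)
E
python3 - <<'E'
from h import *
from cell import *
print(delta([.54,.03,.37],62,observe()).tolist())
E
```

```text
[-0.5044, -0.3296, -0.078, -0.0014, -0.0001, 0.1749]
```

play_rows(
  rows=[
    [[-0.04, -0.03, -0.01, 0, 0, 0.02, 0.0918], [-0.09, -0.06, -0.02, 0, 0, 0.04, 0.0918], [-0.14, -0.09, -0.03, 0, 0, 0.06, 0.0918], [-0.19, -0.12, -0.04, 0, 0, 0.08, 0.0918], [-0.24, -0.155, -0.05, 0, 0, 0.1, 0.0918], [-0.29, -0.19, -0.06, 0, 0, 0.12, 0.0918], [-0.34, -0.22, -0.07, 0, 0, 0.14, 0.0918], [-0.39, -0.255, -0.078, 0, 0, 0.16, 0.0918], [-0.44, -0.29, -0.078, 0, 0, 0.175, 0.0918], [-0.485, -0.317, -0.078, 0, 0, 0.175, 0.0918], [-0.504, -0.33, -0.078, 0, 0, 0.175, 0.0918], [-0.504, -0.33, -0.078, 0, 0, 0.175, 0.0918]],
  ],
)

```text
time_s: 1.6
tcp_pos: [0.5398, 0.0291, 0.3694]
orientation: [0.243, 0.97, 0.0, -0.001]
wrist_force: [-1.2, 0.4, 0.1]
gripper_width: 1.0
gripper_force: 0.0
```

Run:
```python
from h import *
from cell import *
s=observe();p=snapshot('wrist')
T=np.eye(4);T[:3,:3]=R.from_quat(s['orientation']).as_matrix();T[:3,3]=s['tcp_pos'];p['T']=T@p['tool_from_camera']
pickle.dump(p,open('pics/w1.pkl','wb'));cv2.imwrite('pics/w1.png',p['pixels']);print(s['tcp_pos'],s['wrist_force'],p['T'].round(3))
```

```text
[0.53984204 0.02913348 0.3693941 ] [-1.17923293  0.38625142  0.09381393] [[ 0.471  0.847  0.246  0.474]
 [ 0.882 -0.452 -0.131  0.066]
 [ 0.     0.279 -0.96   0.462]
 [ 0.     0.     0.     1.   ]]
```

View pics/w1.png

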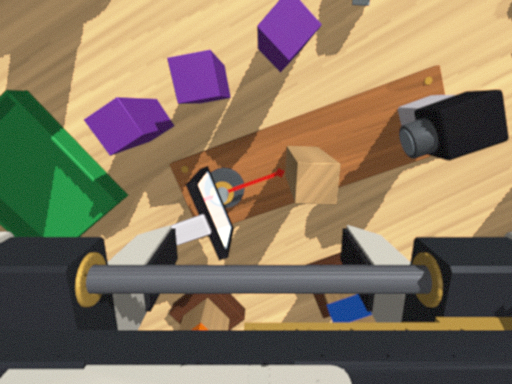

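Wrist view: offcut at about (315,175), mirror at (213,212), needle tip at (282,173). Checking the yaw by projecting the box model.

Run:
```python
from h import *
p=load('w1');f=192/np.tan(np.radians(p['fovy'])/2);W=np.linalg.inv(p['T'])
im=p['pixels'][120:230,260:370].copy();im=cv2.resize(im,None,fx=5,fy=5,interpolation=2);out=[]
for yaw in(60,68):
    c=im.copy()
    for z,col in((.145,(0,0,255)),(.015,(255,0,0))):
        q=[]
        for k in range(4):
            t=np.radians(yaw+45+90*k);X=W@np.array([.5755+.0318*np.cos(t),.081+.0318*np.sin(t),z,1])
            q.append([(f*X[0]/X[2]+p['cx']-260)*5+2,(f*X[1]/X[2]+p['cy']-120)*5+2])
        cv2.polylines(c,[np.int32(q)],True,col,1)
    out.append(c[:,:395])
cv2.imwrite('pics/c3.png',np.hstack(out))
```

```text
(no output)
```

View pics/c3.png

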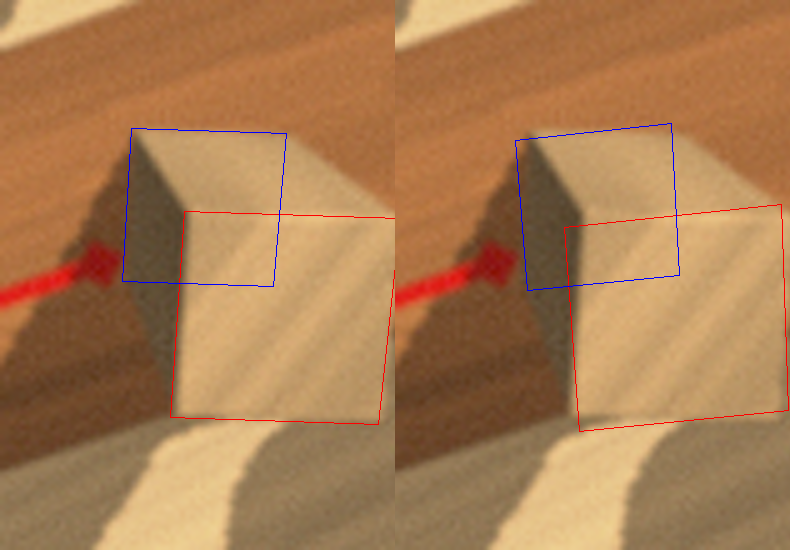

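Yaw 60° fits to about 1 mm. Now go and grasp.

Run:
```python
from h import *
from cell import *
s=observe()
print(delta([.576,.081,.30],61,s).tolist(),delta([.576,.081,.172],61,s).tolist())
```

```text
[-0.0087, 0.0621, 0.0697, -0.0, -0.0016, 0.0168] [-0.0089, 0.0621, 0.1977, -0.0, -0.0016, 0.0168]
```

play_rows(
  rows=[
    [[-0.004, 0.03, 0.0, 0, 0, 0.017, 0.0918], [-0.009, 0.062, 0.03, 0, 0, 0.017, 0.0918], [-0.009, 0.062, 0.07, 0, 0, 0.017, 0.0918], [-0.009, 0.062, 0.11, 0, 0, 0.017, 0.0918], [-0.009, 0.062, 0.15, 0, 0, 0.017, 0.0918], [-0.009, 0.062, 0.18, 0, 0, 0.017, 0.0918], [-0.009, 0.062, 0.198, 0, 0, 0.017, 0.0918], [-0.009, 0.062, 0.198, 0, 0, 0.017, 0.0918], [-0.009, 0.062, 0.198, 0, 0, 0.017, 0.03], [-0.009, 0.062, 0.198, 0, 0, 0.017, 0.03], [-0.009, 0.062, 0.198, 0, 0, 0.017, 0.03], [-0.009, 0.062, 0.198, 0, 0, 0.017, 0.03]],
  ],
)

```text
time_s: 3.15
tcp_pos: [0.5767, 0.0804, 0.1726]
orientation: [0.25, 0.968, 0.0, 0.0]
wrist_force: [0.5, 0.3, -0.6]
gripper_width: 0.616
gripper_force: 0.0
```

play_rows(
  rows=[
    [[0, 0, 0, 0, 0, 0, 0.03], [0, 0, 0, 0, 0, 0, 0.03], [0, 0, 0, 0, 0, 0, 0.03], [0, 0, 0, 0, 0, 0, 0.03], [0, 0, -0.02, 0, 0, 0, 0.03], [0, 0, -0.05, 0, 0, 0, 0.03]],
  ],
)

```text
time_s: 3.9
tcp_pos: [0.5758, 0.0805, 0.2213]
orientation: [0.25, 0.968, -0.0, -0.002]
wrist_force: [-0.3, 0.3, -2.1]
gripper_width: 0.49
gripper_force: 29.9
```

Run:
```python
from h import *
from cell import *
s=observe();print(s['gripper_force'])
for P in([.576,.081,.42],[.425,-.22,.42]):print(delta(P,61,s).tolist())
```

```text
29.896531105041504
[0.0008, 0.0002, -0.1987, -0.0016, -0.0033, 0.0003]
[-0.013, -0.3363, -0.1982, -0.0016, -0.0033, 0.0003]
```

play_rows(
  rows=[
    [[0, 0, -0.05, 0, 0, 0, 0.03], [0, 0, -0.1, 0, 0, 0, 0.03], [0, 0, -0.15, 0, 0, 0, 0.03], [0, 0, -0.19, 0, 0, 0, 0.03], [0, -0.03, -0.2, 0, 0, 0, 0.03], [0, -0.08, -0.2, 0, 0, 0, 0.03], [-0.002, -0.13, -0.2, 0, 0, 0, 0.03], [-0.004, -0.18, -0.2, 0, 0, 0, 0.03], [-0.007, -0.23, -0.2, 0, 0, 0, 0.03], [-0.01, -0.28, -0.2, 0, 0, 0, 0.03], [-0.013, -0.32, -0.2, 0, 0, 0, 0.03], [-0.013, -0.336, -0.2, 0, 0, 0, 0.03]],
  ],
)

```text
time_s: 5.4
tcp_pos: [0.4242, -0.2213, 0.4217]
orientation: [0.251, 0.968, 0.0, -0.001]
wrist_force: [-0.7, -0.3, -1.8]
gripper_width: 0.488
gripper_force: 29.9
```

Run:
```python
from h import *
from cell import *
s=observe();p=snapshot('wrist')
T=np.eye(4);T[:3,:3]=R.from_quat(s['orientation']).as_matrix();T[:3,3]=s['tcp_pos'];p['T']=T@p['tool_from_camera']
pickle.dump(p,open('pics/w2.pkl','wb'));cv2.imwrite('pics/w2.png',p['pixels']);print(s['tcp_pos'],s['gripper_force'])
```

```text
[ 0.42422784 -0.22128639  0.42165792] 29.91555690765381
```

View pics/w2.png

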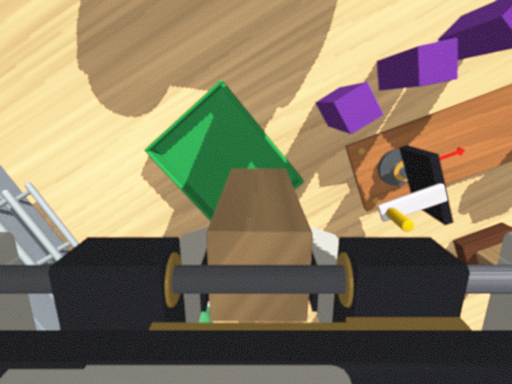

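Wrist view: tray rim corners at (147,150), (223,83), (303,182); the offcut is held; pin top at (407,226).

Run:
```python
from h import *
from cell import *
p=load('w2');P=np.array([at(p,u,v,.04) for u,v in((147,150),(223,83),(303,182))])
print(P.round(3),np.linalg.norm(P[1]-P[0]),np.linalg.norm(P[2]-P[1]));c=(P[0]+P[2])/2;print('centre',c)
print('pin',at(p,407,226,.21),'corner',at(p,347,147,.015),'disc',at(p,397,167,.02))
s=observe()
for z in(.22,.167):print(delta([c[0],c[1],z],61,s).tolist())
```

```text
[[ 0.337 -0.367  0.04 ]
 [ 0.311 -0.215  0.04 ]
 [ 0.499 -0.18   0.04 ]] 0.15401380808977908 0.19127868681854757
centre [ 0.41810042 -0.27348022  0.04      ]
pin [ 0.54501212 -0.10706089  0.21      ] corner [ 0.48872012 -0.09204979  0.015     ] disc [ 0.5565028  -0.03548412  0.02      ]
[-0.0202, -0.0478, 0.2017, -0.0008, -0.0011, -0.0022]
[-0.0203, -0.0477, 0.2547, -0.0008, -0.0011, -0.0022]
```

play_rows(
  rows=[
    [[-0.01, -0.025, 0.02, 0, 0, 0, 0.03], [-0.02, -0.049, 0.06, 0, 0, 0, 0.03], [-0.02, -0.049, 0.11, 0, 0, 0, 0.03], [-0.02, -0.049, 0.16, 0, 0, 0, 0.03], [-0.02, -0.049, 0.2, 0, 0, 0, 0.03], [-0.02, -0.049, 0.23, 0, 0, 0, 0.03], [-0.02, -0.049, 0.25, 0, 0, 0, 0.03], [-0.02, -0.049, 0.256, 0, 0, 0, 0.03], [-0.02, -0.049, 0.256, 0, 0, 0, 0.03], [-0.02, -0.049, 0.257, 0, 0, 0, 0.03], [-0.02, -0.049, 0.257, 0, 0, 0, 0.06], [-0.02, -0.049, 0.257, 0, 0, 0, 0.0918]],
  ],
)

```text
time_s: 6.95
tcp_pos: [0.4193, -0.2726, 0.1659]
orientation: [0.25, 0.968, -0.0, 0.001]
wrist_force: [-0.5, 0.3, -0.4]
gripper_width: 0.659
gripper_force: 0.0
```

play_rows(
  rows=[
    [[0, 0, 0, 0, 0, 0, 0.0918], [0, 0, 0, 0, 0, 0, 0.0918], [0, 0, 0, 0, 0, 0, 0.0918], [0, 0, 0, 0, 0, 0, 0.0918], [0, 0, -0.02, 0, 0, 0, 0.0918], [0, 0, -0.06, 0, 0, 0, 0.0918], [0, 0, -0.11, 0, 0, 0, 0.0918], [0, 0, -0.15, 0, 0, 0, 0.0918], [0, 0, -0.17, 0, 0, 0, 0.0918], [0, 0, -0.17, 0, 0, 0, 0.0918]],
  ],
)

```text
time_s: 8.2
tcp_pos: [0.4193, -0.2726, 0.3365]
orientation: [0.25, 0.968, -0.001, 0.001]
wrist_force: [0.9, 0.4, -1.1]
gripper_width: 1.002
gripper_force: 0.0
```

Run:
```python
from h import *
from cell import *
p=snapshot('scene');pickle.dump(p,open('pics/s2.pkl','wb'))
cv2.imwrite('pics/s2.png',cv2.resize(p['pixels'][140:310,110:310],None,fx=3,fy=3,interpolation=2))
s=observe();print(s['q'])
for z in(.33,.239):print(delta([.544,-.107,z],-8,s).tolist())
```

```text
[-7.29971201e-01  2.63534013e-01  1.51562717e+00  1.20224285e-04
  1.36197238e+00 -1.79496049e+00]
[-0.0293, 0.2052, 0.005, 0.0003, 0.0004, 1.2046]
[-0.0293, 0.2052, 0.096, 0.0003, 0.0004, 1.2046]
```

View pics/s2.png

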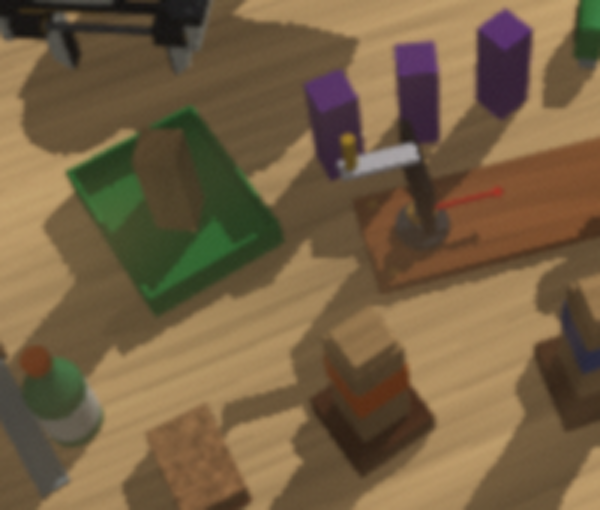

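The offcut stands released in the tray at crop (170,180), and nothing else has moved. Now to the pin.

play_rows(
  rows=[
    [[0, 0.02, 0, 0, 0, 0.17, 0.0918], [-0.005, 0.05, 0, 0, 0, 0.34, 0.0918], [-0.01, 0.09, 0, 0, 0, 0.51, 0.0918], [-0.015, 0.13, 0, 0, 0, 0.68, 0.0918], [-0.02, 0.16, 0, 0, 0, 0.85, 0.0918], [-0.029, 0.19, 0, 0, 0, 1.02, 0.0918], [-0.029, 0.205, 0, 0, 0, 1.19, 0.0918], [-0.029, 0.205, 0.02, 0, 0, 1.205, 0.0918], [-0.029, 0.205, 0.05, 0, 0, 1.205, 0.0918], [-0.029, 0.205, 0.08, 0, 0, 1.205, 0.0918], [-0.029, 0.205, 0.096, 0, 0, 1.205, 0.0918], [-0.029, 0.205, 0.096, 0, 0, 1.205, 0.0918]],
  ],
)

```text
time_s: 9.75
tcp_pos: [0.5425, -0.1067, 0.2364]
orientation: [0.755, 0.656, -0.001, -0.003]
wrist_force: [0.0, -0.7, 0.9]
gripper_width: 1.002
gripper_force: 0.0
```

play_rows(
  rows=[
    [[0, 0, 0, 0, 0, 0, 0.06], [0, 0, 0, 0, 0, 0, 0.04], [0, 0, 0, 0, 0, 0, 0.02], [0, 0, 0, 0, 0, 0, 0.0], [0, 0, 0, 0, 0, 0, 0.0], [0, 0, 0, 0, 0, 0, 0.0], [0, 0, 0, 0, 0, 0, 0.0], [0, 0, 0, 0, 0, 0, 0.0], [0, 0, 0, 0, 0, 0, 0.0], [0, 0, 0, 0, 0, 0, 0.0]],
  ],
)

```text
time_s: 11.0
tcp_pos: [0.5438, -0.1072, 0.2392]
orientation: [0.755, 0.656, 0.0, 0.0]
wrist_force: [1.2, -1.1, -0.7]
gripper_width: 0.146
gripper_force: 30.0
```

Run:
```python
from h import *
from cell import *
s=observe();C=np.array([.556,-.038]);d=s['tcp_pos'][:2]-C
print(np.linalg.norm(d),np.degrees(np.arctan2(d[1],d[0])))
R0=R.from_quat(s['orientation']).as_matrix()
for k in range(1,13):
    t=-np.radians(57*k/12);n=C+np.array([[np.cos(t),-np.sin(t)],[np.sin(t),np.cos(t)]])@d
    print((R0.T@(np.r_[n,s['tcp_pos'][2]]-s['tcp_pos'])).round(4).tolist(),round(-t,3))
```

```text
0.07022908346330159 -99.98042281083973
[0.0004, -0.0058, -0.0] 0.083
[0.0014, -0.0116, -0.0] 0.166
[0.0027, -0.0172, -0.0] 0.249
[0.0046, -0.0227, -0.0] 0.332
[0.0069, -0.0281, -0.0] 0.415
[0.0096, -0.0332, -0.0] 0.497
[0.0128, -0.0381, -0.0] 0.58
[0.0164, -0.0427, -0.0] 0.663
[0.0203, -0.047, -0.0] 0.746
[0.0245, -0.051, -0.0] 0.829
[0.0291, -0.0546, -0.0] 0.912
[0.034, -0.0578, -0.0] 0.995
```

play_rows(
  rows=[
    [[0.0004, -0.0058, 0, 0, 0, 0.083, 0], [0.0014, -0.0116, 0, 0, 0, 0.166, 0], [0.0027, -0.0172, 0, 0, 0, 0.249, 0], [0.0046, -0.0227, 0, 0, 0, 0.332, 0], [0.0069, -0.0281, 0, 0, 0, 0.415, 0], [0.0096, -0.0332, 0, 0, 0, 0.497, 0], [0.0128, -0.0381, 0, 0, 0, 0.58, 0], [0.0164, -0.0427, 0, 0, 0, 0.663, 0], [0.0203, -0.047, 0, 0, 0, 0.746, 0], [0.0245, -0.051, 0, 0, 0, 0.829, 0], [0.0291, -0.0546, 0, 0, 0, 0.912, 0], [0.034, -0.0578, 0, 0, 0, 0.995, 0]],
  ],
)

```text
time_s: 12.5
tcp_pos: [0.4907, -0.0661, 0.2392]
orientation: [0.977, 0.215, -0.001, 0.001]
wrist_force: [-1.0, -4.8, -0.7]
gripper_width: 0.142
gripper_force: 30.0
```

play_rows(
  rows=[
    [[0, 0, 0, 0, 0, 0, 0], [0, 0, 0, 0, 0, 0, 0], [0, 0, 0, 0, 0, 0, 0]],
  ],
)

```text
time_s: 12.88
tcp_pos: [0.4908, -0.0662, 0.2392]
orientation: [0.976, 0.217, -0.001, 0.001]
wrist_force: [-2.8, -5.3, -0.2]
gripper_width: 0.146
gripper_force: 30.0
```

Run:
```python
from h import *
from cell import *
ims=[]
for n in('scene','side'):
    p=snapshot(n);pickle.dump(p,open(f'pics/{n}3.pkl','wb'));ims.append(p['pixels'])
a1=cv2.resize(ims[0][150:300,200:300],None,fx=4,fy=4,interpolation=2);b1=cv2.resize(ims[1][165:265,200:300],None,fx=4,fy=4,interpolation=2)
c=np.zeros((600,800,3),np.uint8);c[:,:400]=a1;c[:400,400:]=b1;cv2.imwrite('pics/c4.png',c)
```

```text
(no output)
```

View pics/c4.png

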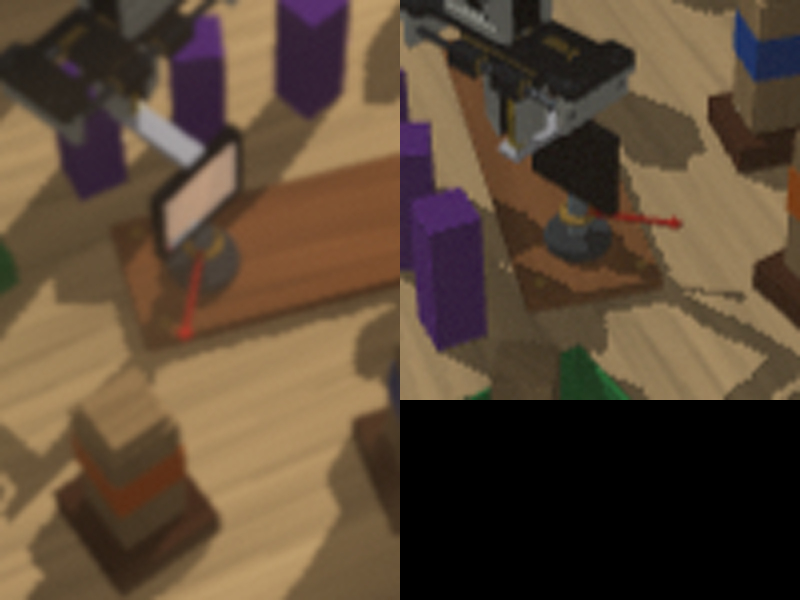

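Run:
```python
from h import *
leg=np.array([.732,-.171]);C=np.array([.556,-.0385])
def needle(n,box):
    p=load(n);x0,y0,x1,y1=box;i=p['pixels'][y0:y1,x0:x1].astype(int)
    m=(i[...,2]>100)&(i[...,1]<.4*i[...,2])&(i[...,0]<.45*i[...,2])
    v,u=np.nonzero(m);P=np.array([at(p,x+x0,y+y0,.05)[:2] for x,y in zip(u,v)])
    w=i[m][:,2]-i[m][:,1];vx,vy,cx,cy=cv2.fitLine(P.astype(np.float32),cv2.DIST_HUBER,0,.001,.001).ravel()
    d=np.array([vx,vy]);c=np.array([cx,cy]);r=P-C;far=P[np.argmax((r**2).sum(1))];d*=np.sign(d@(far-C))
    off=lambda q,o:d[0]*(q-o)[1]-d[1]*(q-o)[0]
    print(n,len(P),'dir',np.degrees(np.arctan2(d[1],d[0])).round(1),'tipdir',np.degrees(np.arctan2(*(far-C)[::-1])).round(1),'len',np.linalg.norm(far-C).round(3),'line off C',off(C,c).round(4),'leg y vs line',off(leg,c).round(4),'vs C',off(leg,C).round(4))
needle('scene0',(254,200,282,212));needle('side0',(225,170,260,215))
needle('scene3',(240,208,256,237));needle('side3',(245,212,273,224))
d=leg-C;print('want',np.degrees(np.arctan2(d[1],d[0])))
```

```text
Traceback (most recent call last):
cv2.error: OpenCV(4.12.0) /io/opencv/modules/imgproc/src/linefit.cpp:618: error: (-215:Assertion failed) npoints2 >= 0 || npoints3 >= 0 in function 'fitLine'
```

```bash
cat > n.py <<'E'
from h import *
leg=np.array([.732,-.171]);C=np.array([.556,-.0385])
def needle(n,box):
    p=load(n);x0,y0,x1,y1=box;i=p['pixels'][y0:y1,x0:x1].astype(int)
    m=(i[...,2]>90)&(i[...,1]<.5*i[...,2])&(i[...,0]<.5*i[...,2])
    v,u=np.nonzero(m);P=np.array([at(p,x+x0,y+y0,.05)[:2] for x,y in zip(u,v)])
    vx,vy,cx,cy=cv2.fitLine(P.astype(np.float32),cv2.DIST_HUBER,0,.001,.001).ravel()
    d=np.array([vx,vy]);c=np.array([cx,cy]);r=P-C;far=P[np.argmax((r**2).sum(1))];d*=np.sign(d@(far-C))
    off=lambda q,o:d[0]*(q-o)[1]-d[1]*(q-o)[0]
    print(n,len(P),'dir',np.degrees(np.arctan2(d[1],d[0])).round(1),'tipdir',np.degrees(np.arctan2(*(far-C)[::-1])).round(1),'len',np.linalg.norm(far-C).round(3),'line off C',off(C,c).round(4),'leg y vs line',off(leg,c).round(4),'vs C',off(leg,C).round(4))
E
python3 - <<'E'
from n import *
needle('scene0',(254,200,282,212))
needle('scene3',(240,212,256,237));needle('side3',(247,212,273,224))
d=leg-C;print('want',np.degrees(np.arctan2(d[1],d[0])))
E
```

```text
scene0 42 dir 81.7 tipdir 83.6 len 0.088 line off C -0.0022 leg y vs line -0.1955 vs C -0.1933
scene3 37 dir -33.7 tipdir -34.9 len 0.088 line off C 0.0001 leg y vs line -0.0124 vs C -0.0125
side3 23 dir -31.5 tipdir -34.2 len 0.086 line off C 0.0006 leg y vs line -0.0205 vs C -0.0211
want -36.97392981388616
```

play_rows(
  rows=[
    [[0, -0.001, 0, 0, 0, 0.013, 0], [0, -0.0018, 0, 0, 0, 0.026, 0], [0, -0.0018, 0, 0, 0, 0.026, 0], [0, -0.0018, 0, 0, 0, 0.026, 0], [0, -0.0018, 0, 0, 0, 0.026, 0], [0, -0.0018, 0, 0, 0, 0.026, 0], [0, -0.0018, 0, 0, 0, 0.026, 0], [0, -0.0018, 0, 0, 0, 0.026, 0]],
  ],
)

```text
time_s: 13.98
tcp_pos: [0.4901, -0.0646, 0.2392]
orientation: [0.979, 0.204, -0.001, 0.001]
wrist_force: [-1.9, -5.1, 0.2]
gripper_width: 0.147
gripper_force: 30.0
```

Run:
```python
from n import *
from cell import *
for n in('scene','side'):pickle.dump(snapshot(n),open(f'pics/{n}4.pkl','wb'))
needle('scene4',(240,212,256,237));needle('side4',(247,212,273,226))
p,q=load('scene4'),load('side4')
# orange tape triangulation: band centroid seen from each camera, facing side
for n,p,b in(('scene',p,(215,250,250,282)),('side',q,(295,205,324,230))):
    i=p['pixels'][b[1]:b[3],b[0]:b[2]].astype(int);m=(i[...,2]>1.8*i[...,1])&(i[...,2]>2.6*i[...,0])
    v,u=np.nonzero(m);o,d=ray(p,u.mean()+b[0],v.mean()+b[1]);X=at(p,u.mean()+b[0],v.mean()+b[1],.115)
    k=d[:2]/np.linalg.norm(d[:2]);print(n,m.sum(),'tape face at',X.round(3),'centre~',(X[:2]+.025*k).round(3))
    # lateral offset of leg estimate from the sight ray plane
    print('lateral',(k[0]*(leg-X[:2])[1]-k[1]*(leg-X[:2])[0]).round(4))
s=observe();print(s['tcp_pos'],s['gripper_force'],s['time_s'])
```

```text
scene4 37 dir -36.8 tipdir -36.9 len 0.088 line off C -0.0002 leg y vs line -0.0008 vs C -0.0006
side4 23 dir -35.6 tipdir -34.2 len 0.086 line off C -0.0009 leg y vs line -0.006 vs C -0.0051
scene 102 tape face at [ 0.757 -0.172  0.115] centre~ [ 0.733 -0.165]
lateral 0.0064
side 218 tape face at [ 0.72  -0.185  0.115] centre~ [ 0.733 -0.164]
lateral -0.0027
[ 0.49008785 -0.06458418  0.23915885] 30.00045418739319 14.075
```

```bash
python3 -c "
from cell import *
print(close_job())"
```

```text
the job is handed in; nothing more can be done
None
```

The offcut stands released in the tray. The gripper holds the mirror by its pin, with the needle pointing at the orange leg to within about 6 mm by my measurement, and I handed the job in at about 14 s; no verdict came back.

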